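# Emergency key in the document safe

### The arm

A 6-joint arm with a two-finger parallel gripper is mounted at the origin on the work surface. World frame = base frame: x ahead of the robot, y to its left, z up, the work surface at z = 0. Lengths are in mm, angles in rad, forces in N, time in s.
With the tool pointing down it reaches from about 350 to 775 mm from the base axis. Payload 7.3 kg.
Tool frame: the origin (TCP) lies on the front face of the gripper's body, between the roots of the fingers; the fingertips stand 66 mm ahead of it and the grasp point (between the pads) lies 47 mm ahead of it (bot.tip_extent is the distance from the TCP to the fingertips, in mm); z points along the fingers, y is the line along which they close (so a half turn about z gives the same grasp; the last joint's range is limited). The gripper opens to 92 mm and grips with 3 to 60 N. Pads are 19 mm wide; open, the fingers measure 130 mm over their backs; the gripper's body (75 mm by 190 mm) begins 47 mm behind the grasp point.
Start: joints at [-1.341, 0.342, 1.524, -0, 1.275, -0.146], TCP at [192.706, -488.368, 292.241] pointing down, gripper open.
Joint ranges: [-2.53, 2.53], [-0.77, 2.02], [0.04, 2.7], [-1, 4.14], [0.28, 2.66], [-3.11, 3.11]. Speed limits (rad/s): [2.57, 2.57, 3.14, 3.14, 3.14, 3.14].

### API

Orientations are given as [roll, pitch, yaw] about the fixed x, y, z axes, in that order (R = Rz(yaw) Ry(pitch) Rx(roll)).
In Python, from plant import readout, viewer, order, bot gives the robot as it stands.
- The arm moves only by the shell command python3 -m creep 'ROWS'. ROWS is text: rows parted by semicolons, each of 7 numbers parted by spaces: the shift along the world's x, y, z in m, then the turn, a rotation vector about the world's x, y, z in rad, then the opening in per cent of the stroke, from 0 (shut) to 100 (fully open). A call has 1 to 8 rows; each row shifts and turns the commanded pose from where the row before left it; what a row does not reach is not made up. A row lasts 1/12 s, in which the tool goes at most 41.7 mm and 7.16 degrees, less where a joint would pass 70% of its speed; a pose out of reach is approached as far as the arm can. A call is refused whole if a number of a shift passes 0.0417 or a number of a turn 0.125, either way. A call with a gripper value outside its range is refused whole. The fingers move at their own pace and stop on an object; the grip force is fixed at half the most. Time passes only in rows, so rows that do not move let the fingers close. It gives the time, the measured TCP pose, the force, the opening and the grip force at its end, in the units of the state.
- readout.get_obs(): the state, without advancing time (a new reading comes with each control period).
- viewer.capture(name): name is "side" or "top" or "wrist"; returns the picture (384x512x3 uint8, red, green, blue); there is no depth.
- viewer.camera_info(name): a dict with "fx", "fy", "cx", "cy" (pixels), "D" ([k1, k2, p1, p2, k3] as OpenCV has them; the pictures are not rectified), "origin" and "rotation" of the camera in the world. Camera axes: x right, y up, looking along -z (the intrinsics and any distortion apply to the point x, -y, -z); pixel columns grow to the right and rows downward; lengths in mm; the calibration is good to about 2 mm. A picture is of the moment at which its call begins: read the wrist's pose just before it. camera_info takes no time and is no camera call; for the wrist camera it gives the pose at the moment of the call.
- order.close_job(): hands the job in; it is judged then, once.
The state is a dict: "time": time; "joint_positions": joint angles; "dq": joint speeds; "tau": joint torques, N m; "tool_pos": TCP position; "tcp_rot": TCP orientation; "contact_force": force on the tool from outside, world axes, zero at the start; "moment": the same for the moment, N m; "grip_width": finger opening in mm; "finger_force": force on a finger pad.
Only numpy, scipy, OpenCV 4.12 (cv2) and the standard library are available. Lean on these libraries where they do the work, as an engineer would, in place of code of your own. Each camera call takes 0.05 s, during which the arm holds its last target. There are 200 camera calls.

### The job

The keypad of the document safe on the desk has a flat battery. Swing the steel keyhole cover on its lid fully aside, take the big double-bitted safe key (the one with the oblong head) from the wooden organiser, wiggle it into the keyhole past the sticky pins, without forcing it, until it is fully home, and turn it a quarter clockwise. Finish while holding the key turned against its return spring, still gripped, so that I can work the bolt knob, and leave everything else on the desk where it is.

Things in the scene. Friction and masses are not known exactly. Their poses are not given: they have to be found in the camera images.
- safe: document safe, dark grey steel box 270 (x) by 360 (y) by 115 mm tall, fixed, lid on top; origin at the centre of its underside, -x is its front, z up. On the lid a black keypad (8 mm high, 45 mm to -x and 112 mm to +y of the middle), a black locked bolt knob (42 mm wide, 26 mm high, 50 mm to -x and 132 mm to -y), and between them the keyhole under its swivel cover.
- keyhole (a point): centre of the keyhole's mouth, on top of a steel escutcheon plate (38 mm square, 3 mm proud of the lid, 118 mm above the desk); axes as the safe's, z up. A fixed slot 13.6 mm long (along x) by 5.6 mm wide (y), 4 mm deep, edges chamfered 1.5 mm; right below it the lock's turning carrier has a like slot (13.2 by 5.2 mm), deep enough for the whole key.
- keyhole_cover (a joint): swing of the steel keyhole cover, rad: 0 lies over the keyhole, 1.75 is its stop (fully aside); starts between 0 and 0.25. Seen from above it swings anticlockwise about its pivot, so that its disc goes from the keyhole to the safe's -y side. It stays where it is left; friction under 1 N at the stud.
- cover_pivot (a point): the pivot of the cover (vertical axis), 30 mm from the keyhole along the safe's +x; at the height of the escutcheon's top.
- cover_stud (a point): top of the cover's upright finger stud (steel, 9 mm diameter, standing 12 mm above the cover), 36 mm from the pivot. The cover is a disc of 32 mm diameter, 3 mm thick, centred 30 mm from the pivot, its top 3.6 mm above the escutcheon's top.
- lock (a joint): turn of the lock's carrier, rad: 0 at rest (slot along the safe's x), grows clockwise seen from above, stop at 1.65. A spring drives it back (0.06 N m at rest, 0.19 N m at a quarter turn). The key has 0.1 rad of play in it, and turns it only within 1.5 mm of fully home, when its wide bit lies below the fixed keyhole; turned, it cannot be pulled out.
- safe_key: the safe key, blade down in one of the organiser's slots. Oblong black head 28 (x) by 8 (y) by 34 mm high, round neck 4 mm thick and 5.5 mm long, then a flat steel bit 12 (x) by 4 mm (y), notched on both edges, rounded point; tip 36 mm below the head. 45 g. Origin at the centre of the head's underside, z up. The same after half a turn. Home, the head rests on the escutcheon.
- drawer_key: another key, not to be used: smaller round black head 22 mm across, 6 mm thick and 22 mm high, 8 mm blade 26 mm long, standing in the organiser's other slot; origin under its head.
- organiser: wooden desk organiser, 200 (x) by 100 (y) by 60 mm tall, fixed; origin at the centre of its underside. Two key slots in its top, 15.5 mm (x) by 6 mm (y) and 48 mm deep, 45 mm to either side of the middle along x and 12 mm to -y; a trough with cards along its +y side, nothing stands above its top but the keys.
- keyboard: black keyboard 125 by 310 by 16 mm, lying near the robot; a bystander.
- mouse: light grey computer mouse 105 by 62 by 34 mm; a bystander.
- mug: white mug, 82 mm across, 95 mm high; a bystander.
- notebook: tan notebook 150 by 105 by 18 mm; a bystander.
- cells: a pack of four penlight cells, 50 by 60 by 15 mm, between the safe and the organiser, nearer the robot; a bystander.
- phone: black phone 148 by 72 by 9 mm; a bystander.
- pen_cup: aluminium pen cup, 76 mm across, 100 mm high, pens to 155 mm; a bystander.
- pin_a: upper of two sticky brass pins hidden in the lock; origin on the lock's axis, 14.5 mm below the keyhole's mouth. From the slot's +x end (safe's axes) its round nose, 4 mm thick, reaches 2.5 mm into the key's way. A straight push wedges on it (over 35 N; above 40 N it bends: forced). Rocking the key 2 mm to both sides along the slot's x while lowering it 1 mm at a time passes it with 5 to 15 N.
- pin_b: lower sticky pin, like the upper one but from the slot's -x end; origin on the lock's axis, 24.5 mm below the keyhole's mouth. The key's point meets the pins when its head is about 20 mm and 10 mm above home. Once pushed back the pins stay back.

How it is judged (in metres and radians):
On the way, in this order (a step that is already met when the one before it is completed fails the run):
1. the keyhole cover has been swung fully aside (at least 1.2 rad) (value of joint keyhole_cover above 1.2 rad), for 0.2 s.
2. the safe key is fully home in the keyhole (z of safe_key in the frame of keyhole between -0.003 and 0.0025 m and horizontal distance between safe_key and keyhole below 0.004 m and angle between safe_key's own z axis and vertical below 0.12 rad), for 0.1 s.
At the end, for the whole second after the job is handed in: The safe key is fully home (within 3 mm in height, 4 mm of the keyhole's centre, 0.15 rad of upright), the lock is held turned clockwise by at least 1.25 rad, the fingers still grip the key (over 2 N), and the cover stands at least 1.2 rad aside (value of joint lock above 1.25 rad and z of safe_key in the frame of keyhole between -0.003 and 0.003 m and horizontal distance between safe_key and keyhole below 0.004 m and angle between safe_key's own z axis and vertical below 0.15 rad and contact force between the fingers and safe_key above 2 N and value of joint keyhole_cover above 1.2 rad); the arm keeps its last pose, push and grip.
It fails at once if something else on the desk was moved by more than 25 mm, or the drawer key was taken out of its slot (distance of drawer_key from where it was at the start of the episode above 0.015 m or distance of any of keyboard, mouse, mug, notebook, cells, phone, pen_cup from where it was at the start of the episode above 0.025 m).
It fails at once if the key was forced: a pin was pushed with more than 40 N (contact force between safe_key and pin_a above 40 N or contact force between safe_key and pin_b above 40 N).
It also fails if it takes over 67 s, if anything falls off the work surface, if the arm or the gripper's body presses on something with over 40 N, if the wrist force passes 120 N, or if a joint passes its speed limit or range.

## Working session

There is one attempt and no reset: what is moved stays moved. The work goes in short steps, Python scripts to look and compute and a shell command to move; the robot and the scene stay as the last step left them, time stands still between calls to the robot, and variables do not carry over. Pictures are saved under pics/ and viewed, at most 10 in all, crops included, and the job is handed in when it is done.

```bash
mkdir -p pics; ls; python3 - <<'E'
from plant import readout, viewer, order, bot
import cv2,numpy as np
print(readout.get_obs())
for n in("top","side","wrist"):
    im=viewer.capture(n); cv2.imwrite(f"pics/{n}0.png",im[:,:,::-1])
    print(n,viewer.camera_info(n))
E
```

```text
pics
{'time': 0.0, 'joint_positions': array([-1.34096956e+00,  3.42721871e-01,  1.52502793e+00, -1.98178752e-05,
        1.27539649e+00, -1.45992123e-01]), 'dq': array([ 8.88895461e-04,  5.68559216e-04, -1.48886824e-03, -9.21900682e-04,
       -4.09224845e-05,  1.49961662e-03]), 'tau': array([-1.98570298e-03, -4.31247675e+01, -2.44218439e+01,  7.17400247e-02,
        5.59888990e-02, -8.35908418e-05]), 'tool_pos': array([ 192.64126056, -488.04387703,  291.54152022]), 'tcp_rot': array([-3.14005279e+00, -2.07264948e-04,  3.75824518e-01]), 'contact_force': array([ 0.05180668,  0.6894055 , -0.08665841]), 'moment': array([-0.02291937, -0.05343399, -0.04268469]), 'finger_force': 0.0, 'grip_width': 91.52057379105736}
top {'fx': 493.9795933607829, 'fy': 493.9795933607829, 'cx': 257.170529382848, 'cy': 193.541308088354, 'D': array([-0.20286275,  0.        ,  0.        ,  0.        ,  0.        ]), 'origin': array([ 323.28562854,    6.91773   , 1864.84941495]), 'rotation': array([ 0.0993887 , -0.00867915, -1.55270822])}
side {'fx': 417.1194778337785, 'fy': 417.1194778337785, 'cx': 260.9049782326416, 'cy': 189.83155797455328, 'D': array([-0.08101177,  0.        ,  0.        ,  0.        ,  0.        ]), 'origin': array([ 400.15293874,  927.2591838 , 1038.31514512]), 'rotation': array([ 0.77683233, -0.01672453, -3.00466837])}
wrist {'fx': 340.4605485725807, 'fy': 340.4605485725807, 'cx': 259.5180833658292, 'cy': 186.29466781318635, 'D': array([-0.02667102,  0.        ,  0.        ,  0.        ,  0.        ]), 'origin': array([ 261.2936753 , -461.18167293,  384.09546027]), 'rotation': array([-2.74266340e-01,  1.17314300e-03, -1.19372532e+00])}
```

View pics/top0.png

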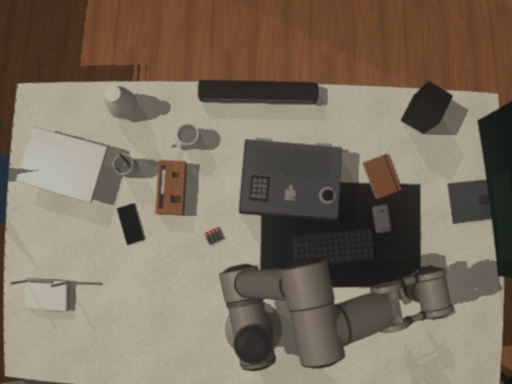

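View pics/side0.png

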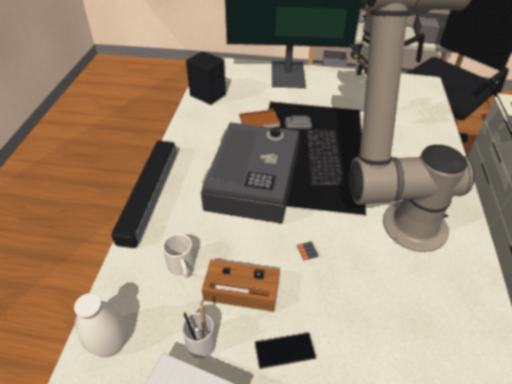

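The top view shows the safe at about (291,180), with the keypad at (260,188), the knob at (327,195) and the keyhole cover near (290,193). The organiser is at (171,188), with keys at (177,174) and (175,201). The side view agrees with this layout.

```bash
cat > h.py <<'E'
from plant import readout, viewer, order, bot
import cv2,numpy as np
from scipy.spatial.transform import Rotation as R
def rays(uv,c):
    K=np.array([[c["fx"],0,c["cx"]],[0,c["fy"],c["cy"]],[0,0,1]])
    p=cv2.undistortPoints(np.array(uv,float).reshape(-1,1,2),K,np.array(c["D"]))[:,0]
    d=np.c_[p[:,0],-p[:,1],-np.ones(len(p))]
    return R.from_euler("xyz",c["rotation"]).apply(d)
def plane(uv,c,z):
    d=rays(uv,c); o=np.array(c["origin"]); return o+d*((z-o[2])/d[:,2])[:,None]
def proj(P,c):
    q=R.from_euler("xyz",c["rotation"]).inv().apply(np.array(P,float).reshape(-1,3)-c["origin"])*[1,-1,-1]
    K=np.array([[c["fx"],0,c["cx"]],[0,c["fy"],c["cy"]],[0,0,1]])
    return cv2.projectPoints(q,np.zeros(3),np.zeros(3),K,np.array(c["D"]))[0][:,0]
def shot(n,f):
    c=viewer.camera_info(n); im=viewer.capture(n)[:,:,::-1].copy(); cv2.imwrite("pics/"+f,im); return c,im
E
python3 - <<'E'
from h import *
c=viewer.camera_info("top")
print(plane([(260,188),(327,195),(290,193)],c,120).round(0))
print("org",plane([(160,162),(186,162),(184.5,215),(157,214)],c,60).round(0))
print("keys",plane([(177,174),(175,201)],c,85).round(0))
print("cells,keyb,mug,cup,mouse",plane([(214,236),(333,246),(188,134),(122,163),(382,219)],c,15).round(0))
im=cv2.imread("pics/top0.png")
a=cv2.resize(im[135:225,145:235],(540,540),interpolation=cv2.INTER_CUBIC)[:, :250]
b=cv2.resize(im[170:220,240:340],(540,270),interpolation=cv2.INTER_CUBIC)
o=np.zeros((540,790,3),np.uint8);o[:,:250]=a;o[:270,250:]=b;cv2.imwrite("pics/c0.png",o)
E
```

```text
[[ 518.  -15.  120.]
 [ 497. -254.  120.]
 [ 502. -122.  120.]]
org [[615. 358.  60.]
 [616. 261.  60.]
 [419. 260.  60.]
 [421. 362.  60.]]
keys [[567. 289.  85.]
 [468. 293.  85.]]
cells,keyb,mug,cup,mouse [[ 345.  153.   15.]
 [ 315. -294.   15.]
 [ 732.  263.   15.]
 [ 616.  516.   15.]
 [ 420. -482.   15.]]
```

View pics/c0.png

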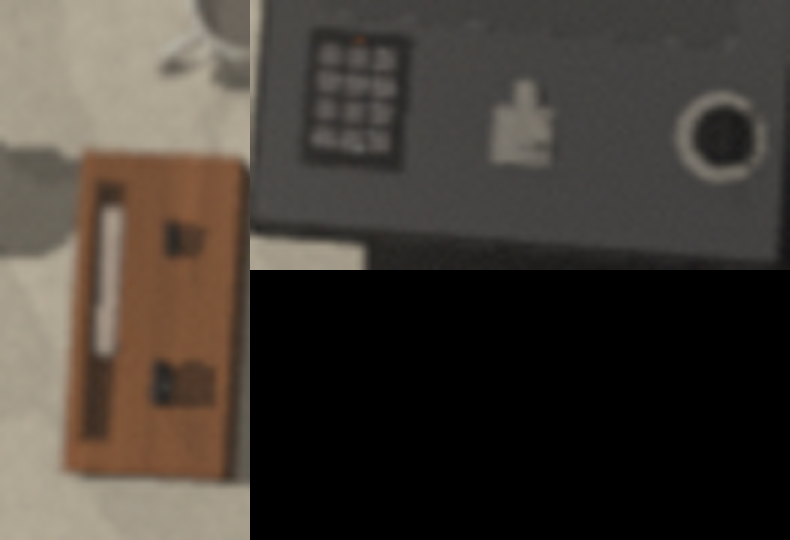

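The crop shows the larger key head in the near slot at about (468,293), the keyhole cover at full-frame pixel (290,195), and its stud side towards the robot. I'll move over the keyhole for a close look.

```bash
python3 -m creep '.025 .030 0 0 0 -.05 50;.025 .030 0 0 0 -.05 22;.025 .030 0 0 0 -.05 22;.025 .030 0 0 0 -.05 22;.025 .030 0 0 0 -.05 22;.025 .030 0 0 0 -.05 22' | tail -5; python3 -m creep '.025 .030 0 0 0 -.05 22;.025 .030 0 0 0 -.05 22;.025 .030 0 0 0 -.04 22;.025 .030 0 0 0 0 22;.025 .030 0 0 0 0 22;.025 .030 0 0 0 0 22;0 0 0 0 0 0 22;0 0 0 0 0 0 22'
python3 - <<'E'
from h import *
c,im=shot("wrist","w1.png"); print(c)
E
```

```text
tool_pos: [343.4, -306.7, 292.2]
tcp_rot: [-3.141, 0.0, 0.073]
contact_force: [1.3, -0.1, -0.1]
grip_width: 55.9
finger_force: 0.0
time: 1.32
tool_pos: [493.4, -126.6, 291.7]
tcp_rot: [-3.141, 0.001, -0.06]
contact_force: [-0.4, -0.3, 0.5]
grip_width: 20.6
finger_force: 0.0
{'fx': 340.4605485725807, 'fy': 340.4605485725807, 'cx': 259.5180833658292, 'cy': 186.29466781318635, 'D': array([-0.02667102,  0.        ,  0.        ,  0.        ,  0.        ]), 'origin': array([ 567.06775497, -130.72167753,  384.03001011]), 'rotation': array([-2.75388954e-01,  2.09845276e-04, -1.62961520e+00])}
```

View pics/w1.png

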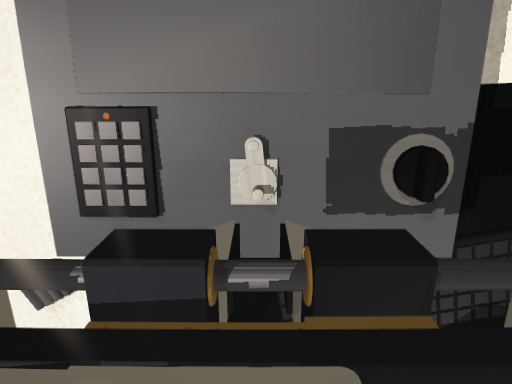

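The picture shows the pivot at (254,146), the escutcheon square from (230,160) to (277,204), and the cover disc over the keyhole with its stud at about (258,192). The fingers are straight ahead of it.

```bash
python3 - <<'E'
from h import *
im=cv2.imread("pics/w1.png")
c=dict(viewer.camera_info("wrist"))
def p(l,uv,z): print(l,plane(uv,c,z).round(1).tolist())
p("esc corners",[(230,160),(276,160),(278,204),(231,204)],118)
p("pivot",[(254,146)],121); p("stud",[(258,192)],133.6)
kp=[(69,107),(152,106),(158,216),(80,216)]
P=plane(kp,c,123);print("keypad",P.round(1).tolist(),P.mean(0).round(1))
p("lid corners",[(22,7),(482,0)],115)
p("knob",[(421,172)],141)
cv2.imwrite("pics/w1c.png",cv2.resize(im[125:220,200:310],(770,595)[::1],interpolation=cv2.INTER_CUBIC))
E
```

```text
esc corners [[514.4, -105.4, 118.0], [512.1, -141.9, 118.0], [475.2, -141.8, 118.0], [477.5, -103.1, 118.0]]
pivot [[524.9, -125.2, 121.0]]
stud [[491.2, -126.3, 133.6]]
keypad [[563.5, 12.2, 123.0], [560.0, -50.9, 123.0], [472.5, -43.0, 123.0], [476.3, 21.6, 123.0]] [518.1 -15.  123. ]
lid corners [[636.4, 37.0, 115.0], [620.5, -296.7, 115.0]]
knob [[501.4, -247.4, 141.0]]
```

View pics/w1c.png

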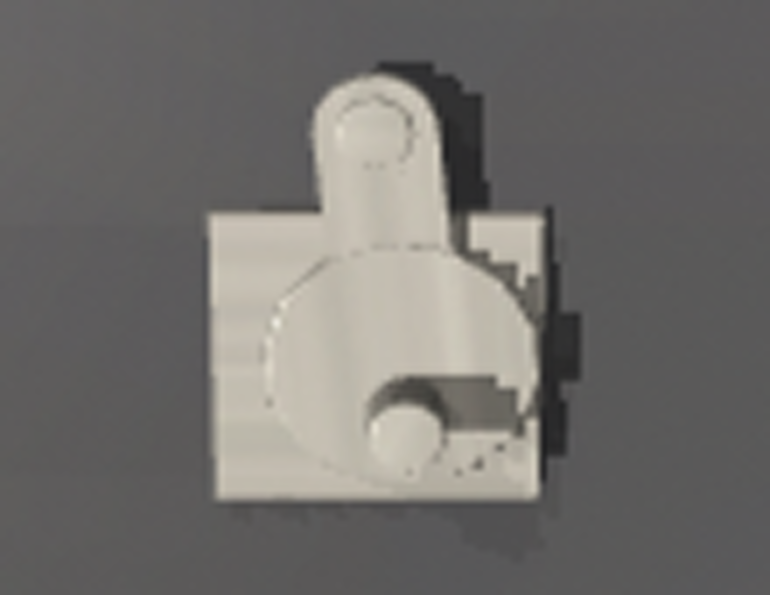

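```bash
python3 -m creep '-.0044 .0003 -.02 0 0 0 22;0 0 -.025 0 0 0 22;0 0 -.025 0 0 0 22;0 0 -.02 0 0 0 22;0 0 -.01 0 0 0 22;0 0 0 0 0 0 22;0 0 0 0 0 0 22'
python3 - <<'E'
import numpy as np
f=3.175+.1125*np.arange(17); P=36*np.c_[np.cos(f),np.sin(f)]; print(np.diff(P,axis=0).round(1).tolist())
E
```

```text
time: 1.95
tool_pos: [488.1, -129.0, 192.6]
tcp_rot: [3.141, 0.0, -0.066]
contact_force: [0.3, 0.6, -0.9]
grip_width: 20.4
finger_force: 0.0
[[0.4, -4.0], [0.8, -4.0], [1.3, -3.8], [1.7, -3.7], [2.1, -3.5], [2.5, -3.2], [2.8, -2.9], [3.1, -2.6], [3.4, -2.2], [3.6, -1.8], [3.8, -1.4], [3.9, -1.0], [4.0, -0.5], [4.0, -0.1], [4.0, 0.4], [4.0, 0.8]]
```

```bash
python3 -m creep '.0004 -.004 0 0 0 .1125 22;.0008 -.004 0 0 0 .1125 22;.0013 -.0038 0 0 0 .1125 22;.0017 -.0037 0 0 0 .1125 22;.0021 -.0035 0 0 0 .1125 22;.0025 -.0032 0 0 0 .1125 22;.0028 -.0029 0 0 0 .1125 22;.0031 -.0026 0 0 0 .1125 22'; python3 -m creep '.0034 -.0022 0 0 0 .1125 22;.0036 -.0018 0 0 0 .1125 22;.0038 -.0014 0 0 0 .1125 22;.0039 -.001 0 0 0 .1125 22;.004 -.0005 0 0 0 .1125 22;.004 0 0 0 0 .1125 22;.004 .0004 0 0 0 .1125 22;.004 .0008 0 0 0 .1125 22'; python3 -m creep '0 0 0 0 0 0 22;0 0 0 0 0 0 22'
```

```text
time: 2.62
tool_pos: [503.6, -156.4, 194.1]
tcp_rot: [3.139, -0.001, 0.841]
contact_force: [0.1, 0.7, -0.3]
grip_width: 20.4
finger_force: 0.4
time: 3.28
tool_pos: [534.2, -162.1, 194.0]
tcp_rot: [3.14, 0.001, 1.741]
contact_force: [-0.7, 0.8, 0.7]
grip_width: 20.0
finger_force: 0.4
time: 3.45
tool_pos: [534.1, -161.9, 193.6]
tcp_rot: [3.14, 0.001, 1.732]
contact_force: [-0.6, -0.7, -1.1]
grip_width: 20.2
finger_force: 0.0
```

```bash
python3 -m creep '0 0 .025 0 0 0 22;-.01 0 .025 0 0 0 22;-.01 0 .02 0 0 0 22;-.01 0 0.01 0 0 0 22;0 0 0 0 0 0 22;0 0 0 0 0 0 22;0 0 0 0 0 0 22'
python3 - <<'E'
from h import *
c,im=shot("wrist","w2.png"); print(c["origin"],c["rotation"]); import pickle; pickle.dump(c,open("w2.pkl","wb"))
E
```

```text
time: 4.03
tool_pos: [503.7, -161.5, 271.8]
tcp_rot: [-3.142, -0.0, 1.734]
contact_force: [-0.6, -0.2, -0.0]
grip_width: 19.9
finger_force: 0.0
[492.58064747 -89.23569131 364.18890781] [-2.74221588e-01  2.72971643e-05  1.64564636e-01]
```

View pics/w2.png

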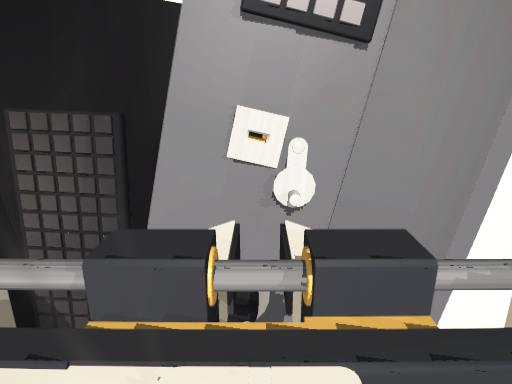

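The cover is swung aside, with its disc at (294,186). The slot is visible at (259,136) in the escutcheon. I'll measure both by contour.

```bash
python3 - <<'E'
from h import *; import pickle
c=pickle.load(open("w2.pkl","rb")); im=cv2.imread("pics/w2.png"); g=im.min(2)
m=np.zeros_like(g); m[95:175,215:300]=(g[95:175,215:300]>150)*255; m[:,292:]=0
n,l,s,_=cv2.connectedComponentsWithStats(m); k=l[125,245]; print(s[k])
cs,_=cv2.findContours((l==k).astype(np.uint8),cv2.RETR_CCOMP,cv2.CHAIN_APPROX_NONE)
cs=sorted(cs,key=cv2.contourArea)[::-1][:2]
for q in cs:
    P=plane(q[:,0].astype(float),c,118)[:,:2]
    r=cv2.minAreaRect(P.astype(np.float32)); print(len(q),r,P.mean(0))
# knob/keypad seam: pivot and stud, disc
print(plane([(298,146)],c,121.6),plane([(294,198)],c,133.6))
print(plane([(182,0),(149,225)],c,115),plane([(395,0),(330,220)],c,115))
E
```

```text
[ 226  104   64   64 2709]
205 ((496.15728759765625, -121.16728210449219), (38.879947662353516, 38.549381256103516), 86.44641876220703) [ 495.99319401 -120.85001402]
52 ((496.1595458984375, -120.4352035522461), (7.293925762176514, 14.71377182006836), 84.45706939697266) [ 496.19428245 -120.57423834]
[[ 526.05051678 -122.43757926  121.6       ]] [[ 528.7906037  -157.73695806  133.6       ]]
[[ 432.18602954  -39.98438982  115.        ]
 [ 423.3328871  -203.91410827  115.        ]] [[ 571.96736084  -16.43307479  115.        ]
 [ 563.00855696 -176.3980043   115.        ]]
```

```bash
python3 -m creep '-.003 .038 0 0 0 .115 22;-.003 .038 0 0 0 .115 30;-.003 .038 0 0 0 .115 30;-.003 .038 0 0 0 .115 30;-.003 .038 0 0 0 .115 30;-.003 .038 0 0 0 .115 30' >/dev/null; python3 -m creep '-.003 .038 0 0 0 .115 40;-.003 .038 0 0 0 .115 40;-.003 .038 0 0 0 .12 40;-.003 .038 0 0 0 .12 40;-.003 .038 0 0 0 .12 40;-.003 .036 0 0 0 .12 40;0 0 0 0 0 0 40;0 0 0 0 0 0 40'
python3 - <<'E'
from h import *
c,im=shot("wrist","w3.png"); print(c["origin"],c["rotation"]); import pickle; pickle.dump(c,open("w3.pkl","wb"))
E
```

```text
time: 5.25
tool_pos: [467.1, 294.3, 270.7]
tcp_rot: [-3.141, -0.002, 3.138]
contact_force: [-0.2, -1.2, -0.8]
grip_width: 36.6
finger_force: 0.0
[394.98984727 294.88750218 363.24033941] [-2.72538104e-01  8.51478724e-04  1.56870026e+00]
```

View pics/w3.png

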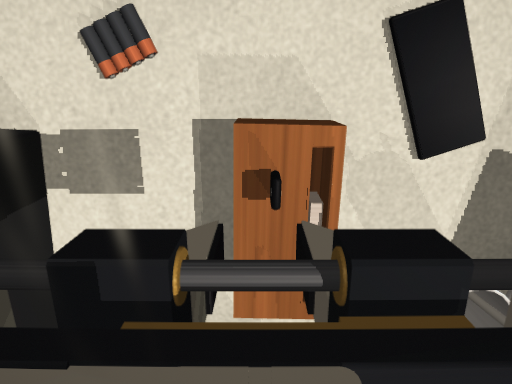

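The larger head, about 10 x 38 px, stands at (276,190) between the open fingers. That matches the 28 x 8 mm oblong head rather than the round one.

```bash
python3 - <<'E'
from h import *; import pickle
c=pickle.load(open("w3.pkl","rb")); im=cv2.imread("pics/w3.png"); g=im.max(2)
for r in range(164,216,3): print(r, g[r,262:290].tolist())
m=np.zeros_like(g); m[160:218,262:292]=(g[160:218,262:292]<45)*255
q=max(cv2.findContours(m,cv2.RETR_EXTERNAL,cv2.CHAIN_APPROX_NONE)[0],key=cv2.contourArea)
print(cv2.boundingRect(q),cv2.minAreaRect(q))
for z in (94,60): print(cv2.minAreaRect(plane(q[:,0].astype(float),c,z)[:,:2].astype(np.float32)))
x,y,w,h=cv2.boundingRect(q)
print(plane([(x+w/2-.5,y-.5),(x+w/2-.5,y+h-.5)],c,94),plane([(x+w/2-.5,y-.5)],c,60))
# organiser left edge for yaw + far corners
print(plane([(235,121),(341,124),(234,315)],c,60))
E
```

```text
164 [140, 140, 138, 137, 138, 142, 145, 145, 142, 140, 137, 137, 148, 148, 150, 149, 152, 154, 150, 146, 138, 132, 130, 136, 141, 148, 153, 153]
167 [140, 140, 138, 138, 140, 142, 145, 144, 142, 140, 138, 136, 137, 137, 138, 149, 152, 154, 149, 142, 137, 131, 131, 136, 141, 148, 153, 153]
170 [69, 69, 69, 68, 69, 70, 72, 70, 69, 132, 126, 121, 59, 59, 88, 133, 143, 152, 148, 143, 136, 130, 131, 138, 142, 149, 153, 152]
173 [69, 68, 69, 68, 68, 70, 72, 70, 52, 9, 9, 9, 9, 9, 10, 9, 11, 68, 147, 142, 135, 129, 132, 137, 144, 149, 152, 152]
176 [69, 68, 68, 68, 69, 70, 71, 70, 40, 7, 7, 7, 9, 9, 8, 11, 10, 10, 102, 140, 134, 129, 132, 138, 144, 150, 152, 152]
179 [69, 68, 67, 68, 68, 70, 71, 70, 38, 7, 7, 10, 11, 14, 16, 15, 15, 15, 12, 132, 134, 127, 132, 139, 144, 150, 152, 151]
182 [70, 67, 67, 68, 69, 70, 71, 69, 30, 7, 9, 11, 14, 16, 24, 34, 35, 26, 19, 70, 131, 129, 134, 138, 146, 151, 152, 150]
185 [72, 71, 68, 69, 69, 71, 71, 68, 29, 8, 9, 11, 14, 17, 25, 34, 35, 25, 17, 101, 132, 129, 134, 139, 146, 152, 151, 149]
188 [80, 79, 70, 68, 69, 70, 70, 69, 29, 34, 11, 12, 16, 18, 26,
[... 1084 characters left out ...]
2, 130, 136, 142, 147, 150, 148, 147, 147]
215 [150, 147, 148, 147, 153, 152, 150, 145, 143, 140, 139, 139, 141, 142, 144, 146, 145, 141, 136, 131, 132, 136, 143, 146, 150, 147, 146, 148]
(270, 171, 11, 39) ((275.0, 190.0), (38.0, 10.0), 90.0)
((473.6690673828125, 307.2217712402344), (32.62232971191406, 8.291067123413086), 0.8096805810928345)
((483.6047668457031, 308.7794494628906), (36.741920471191406, 9.338029861450195), 0.809613049030304)
[[456.96833797 307.07904372  94.        ]
 [490.43559045 307.41943109  94.        ]] [[464.79505772 308.61860653  60.        ]]
[[420.12604305 273.03128571  60.        ]
 [422.84728237 366.41213225  60.        ]
 [618.51372651 267.65294974  60.        ]]
```

```bash
python3 -m creep '.0099 .0132 -.02 0 0 -.011 40;0 0 -.03 0 0 0 40;0 0 -.03 0 0 0 40;0 0 -.03 0 0 0 40;0 0 -.02 0 0 0 40;0 0 -.0095 0 0 0 40;0 0 0 0 0 0 40;0 0 0 0 0 0 40'; python3 -m creep '0 0 0 0 0 0 0;0 0 0 0 0 0 0;0 0 0 0 0 0 0;0 0 0 0 0 0 0;0 0 0 0 0 0 0;0 0 0 0 0 0 0'
```

```text
time: 5.97
tool_pos: [478.2, 305.0, 133.1]
tcp_rot: [3.142, 0.0, 3.123]
contact_force: [0.3, -0.5, -0.0]
grip_width: 36.8
finger_force: 0.0
time: 6.47
tool_pos: [477.8, 306.4, 133.3]
tcp_rot: [3.14, 0.001, 3.125]
contact_force: [0.2, 3.6, 2.1]
grip_width: 7.8
finger_force: 30.0
```

```bash
python3 -m creep '0 0 .01 0 0 0 0;0 0 .02 0 0 0 0;0 0 .025 0 0 0 0;0 0 .03 0 0 0 0;0 0 .03 0 0 0 0;0 0 .02 0 0 0 0;0 0 0 0 0 0 0;0 0 0 0 0 0 0'
python3 - <<'E'
from h import *
c,im=shot("wrist","w4.png"); c2,im2=shot("side","s4.png")
import pickle; pickle.dump((c,c2),open("w4.pkl","wb"))
o=np.zeros((384,800,3),np.uint8); o[:,:512]=im; k=proj([477,306,170],c2)[0].astype(int); print(k)
s=im2[max(0,k[1]-45):k[1]+45,max(0,k[0]-33):k[0]+34]; o[:,512:]=cv2.resize(s,(288,384),interpolation=cv2.INTER_CUBIC)
cv2.imwrite("pics/v4.png",o)
E
```

```text
time: 7.13
tool_pos: [477.8, 305.7, 268.7]
tcp_rot: [3.141, 0.002, 3.125]
contact_force: [-0.5, -1.0, -0.0]
grip_width: 7.6
finger_force: 30.0
[258 253]
```

View pics/v4.png

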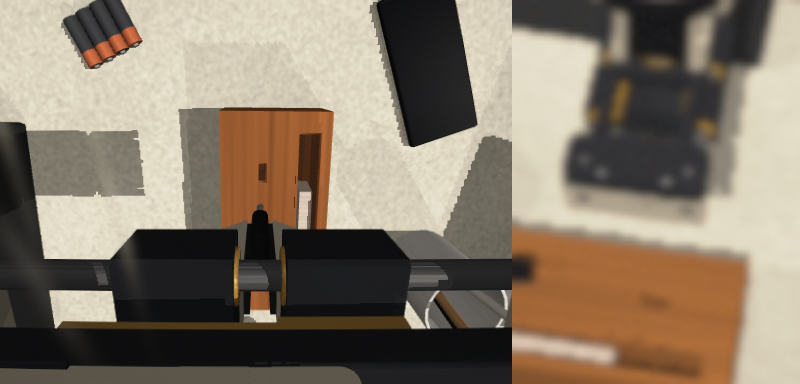

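```bash
python3 - <<'E'
from h import *; import pickle
c,c2=pickle.load(open("w4.pkl","rb")); im=cv2.imread("pics/w4.png"); print(c["origin"].round(1))
for r in range(198,226,1): print(r, im[r,252:270].max(1).tolist())
for dx in(-4,-2,0,2,4): print(dx,proj([[477.8+dx-14,305.7,195.4],[477.8+dx-14,305.7,229.4],[477.8+dx-6,305.7,165],[477.8+dx,305.7,159.4]],c).round(1).tolist())
m=(im.max(2)<90).astype(np.uint8); sub=m[160:188,254:272]; ys,xs=np.nonzero(sub); print("slot px",xs.min()+254,xs.max()+254,ys.min()+160,ys.max()+160, plane([((xs.min()+xs.max())/2+254,ys.min()+159.5),((xs.min()+xs.max())/2+254,ys.max()+160.5)],c,60))
E
```

```text
[405.3 307.2 361. ]
198 [153, 156, 159, 159, 157, 154, 149, 145, 146, 147, 148, 150, 152, 152, 151, 148, 143, 138]
199 [154, 156, 159, 159, 157, 154, 149, 145, 146, 146, 148, 149, 151, 153, 152, 148, 142, 137]
200 [154, 155, 158, 159, 157, 152, 149, 146, 146, 146, 146, 148, 151, 153, 151, 148, 141, 137]
201 [153, 155, 159, 159, 156, 152, 149, 145, 145, 146, 146, 148, 150, 152, 151, 146, 142, 138]
202 [153, 156, 159, 159, 157, 151, 149, 145, 146, 147, 146, 148, 150, 153, 151, 146, 142, 137]
203 [153, 155, 159, 159, 156, 152, 142, 134, 134, 135, 141, 148, 150, 152, 151, 146, 142, 138]
204 [151, 156, 159, 159, 156, 144, 100, 74, 72, 78, 109, 143, 150, 152, 150, 146, 142, 137]
205 [151, 155, 159, 160, 152, 101, 72, 72, 73, 68, 61, 122, 150, 152, 150, 146, 142, 137]
206 [152, 156, 158, 159, 134, 67, 64, 64, 63, 62, 63, 104, 150, 152, 151, 146, 142, 136]
207 [151, 155, 159, 158, 134, 67, 65, 63, 64, 63, 64, 105, 150, 152, 150, 147, 141, 136]
208 [152, 156, 159, 157, 134, 69, 68, 65, 70, 69, 70, 110, 150, 152, 150, 147, 141, 136]
209 [152, 156, 159, 157, 125, 67, 61, 60, 70, 69, 71, 110, 15
[... 841 characters left out ...]
135]
222 [14, 9, 9, 8, 8, 9, 10, 7, 9, 9, 9, 7, 8, 7, 9, 5, 95, 128]
223 [10, 10, 8, 9, 10, 7, 9, 10, 9, 8, 7, 8, 9, 7, 7, 7, 57, 87]
224 [9, 9, 9, 8, 9, 8, 9, 9, 8, 7, 9, 9, 9, 7, 7, 8, 9, 12]
225 [8, 8, 9, 9, 9, 8, 8, 8, 9, 6, 7, 8, 8, 7, 7, 7, 10, 12]
-4 [[258.1, 200.4], [257.8, 226.0], [258.4, 197.3], [258.6, 203.7]]
-2 [[258.1, 204.1], [257.9, 230.5], [258.5, 200.4], [258.7, 206.7]]
0 [[258.2, 207.8], [258.0, 234.9], [258.6, 203.5], [258.7, 209.7]]
2 [[258.3, 211.5], [258.0, 239.3], [258.6, 206.7], [258.8, 212.7]]
4 [[258.3, 215.1], [258.1, 243.6], [258.7, 209.8], [258.8, 215.7]]
slot px 259 265 164 180 [[469.39906932 308.64851709  60.        ]
 [485.25990717 308.43530913  60.        ]]
```

The key is held centrally, with its head low edge at row 210 and its blade tip at row 204, column 260. The safe-key slot in the organiser is now empty, at (262,172). I'll carry it over the keyhole.

```bash
python3 -m creep '.0014 -.02 0 0 0 -.02 0;.0014 -.035 0 0 0 -.02 0;.0014 -.0375 0 0 0 0 0;.0014 -.0375 0 0 0 0 0;.0014 -.0375 0 0 0 0 0;.0014 -.0375 0 0 0 0 0;.0014 -.0375 0 0 0 0 0' >/dev/null; python3 -m creep '.0014 -.0375 0 0 0 0 0;.0014 -.0375 0 0 0 0 0;.0014 -.0375 0 0 0 0 0;.0014 -.0375 0 0 0 0 0;.0014 -.0345 0 0 0 0 0;0 0 0 0 0 0 0;0 0 0 0 0 0 0;0 0 0 0 0 0 0'
python3 - <<'E'
from h import *
print(readout.get_obs()["tool_pos"],readout.get_obs()["tcp_rot"])
c,im=shot("wrist","w5.png"); import pickle; pickle.dump(c,open("w5.pkl","wb"))
cv2.imwrite("pics/v5.png",cv2.resize(im[150:235,205:315],(770,595),interpolation=cv2.INTER_CUBIC))
E
```

```text
time: 8.48
tool_pos: [493.8, -120.8, 266.5]
tcp_rot: [3.14, -0.003, 3.084]
contact_force: [0.9, -0.0, -1.1]
grip_width: 7.6
finger_force: 30.0
[ 493.80966712 -120.82138785  266.46810918] [ 3.14016029e+00 -2.74531325e-03  3.08410134e+00]
```

View pics/v5.png

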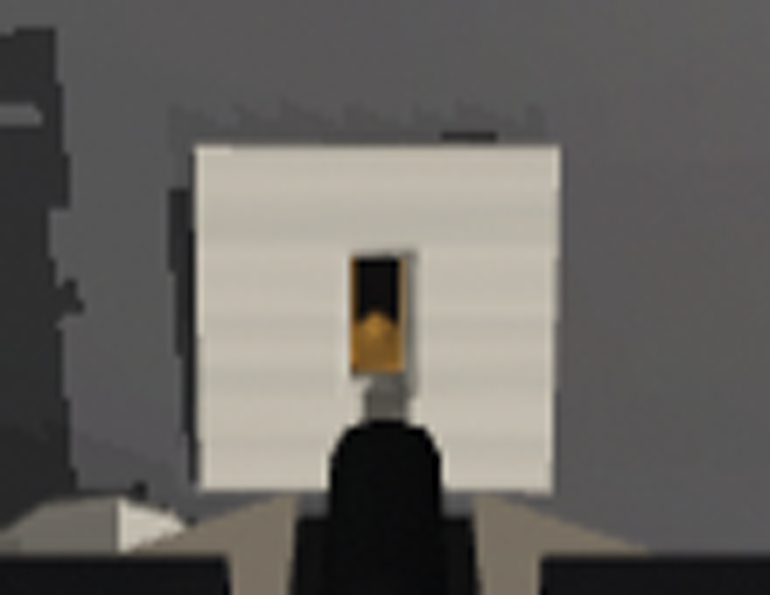

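The slot is visible at crop (380,315), centred on the escutcheon. The blade point is at about (386,378), just below it and in line.

```bash
python3 - <<'E'
from h import *; import pickle
c=pickle.load(open("w5.pkl","rb"))
P=plane([(232.9,170.7),(285,170.7),(284,220),(233.6,220)],c,118); print(P.round(1).tolist(),P.mean(0))
im=cv2.imread("pics/w5.png");
for r in range(184,212,2): print(r,im[r,250:270,1].tolist())
S=plane([(255,186),(264.2,186),(264.2,203.5),(255,203.5)],c,118);print("slot",S.round(1).tolist(),S.mean(0))
print("blade x,y",plane([(260.1,203.7)],c,163),"headedge->centre",plane([(260.1,210.4)],c,193.2)+[14,0,0])
E
```

```text
[[476.2, -138.6, 118.0], [478.3, -100.8, 118.0], [516.5, -102.9, 118.0], [514.3, -141.0, 118.0]] [ 496.31976396 -120.81182593  118.        ]
184 [181, 181, 181, 181, 180, 180, 179, 179, 178, 178, 177, 177, 177, 178, 178, 181, 181, 181, 181, 181]
186 [187, 187, 187, 188, 183, 135, 117, 112, 107, 99, 92, 112, 112, 113, 143, 188, 188, 188, 189, 188]
188 [185, 185, 185, 188, 182, 68, 18, 16, 16, 16, 16, 16, 94, 114, 154, 184, 185, 185, 185, 185]
190 [184, 184, 184, 188, 183, 69, 17, 15, 16, 16, 16, 16, 98, 109, 153, 184, 184, 184, 184, 184]
192 [186, 186, 185, 190, 183, 70, 18, 15, 15, 15, 15, 14, 101, 108, 153, 185, 186, 186, 185, 186]
194 [187, 186, 187, 192, 189, 70, 16, 26, 42, 32, 17, 15, 105, 106, 154, 187, 188, 188, 188, 188]
196 [181, 181, 181, 187, 183, 91, 76, 105, 110, 96, 82, 55, 105, 100, 147, 180, 181, 181, 181, 181]
198 [184, 183, 183, 190, 185, 103, 88, 94, 93, 87, 75, 79, 107, 105, 148, 183, 184, 184, 184, 184]
200 [188, 187, 188, 194, 191, 110, 84, 84, 84, 83, 84, 85, 113, 113, 151, 188, 188, 188, 187, 187]
202 [183, 183, 183, 193, 191, 81, 83, 86, 89, 92, 97, 99, 118, 116, 145, 183, 183, 183, 183, 184]
204 [180, 180, 180, 187, 185, 153, 150, 143, 101, 90, 88, 78, 85, 116, 139, 179, 180, 180, 180, 180]
206 [183, 184, 183, 190, 186, 182, 154, 82, 79, 78, 78, 77, 78, 104, 153, 183, 183, 183, 183, 184]
208 [186, 187, 187, 186, 187, 187, 162, 87, 82, 82, 82, 85, 86, 140, 187, 188, 187, 188, 188, 188]
210 [188, 187, 188, 187, 174, 168, 84, 42, 11, 11, 11, 13, 25, 103, 168, 171, 189, 188, 190, 189]
slot [[488.6, -123.2, 118.0], [489.0, -116.5, 118.0], [502.5, -117.2, 118.0], [502.1, -124.0, 118.0]] [ 495.54378246 -120.23107615  118.        ]
blade x,y [[ 487.43837921 -119.55029652  163.        ]] headedge->centre [[ 494.97812857 -119.28512226  193.2       ]]
```

```bash
python3 -m creep '.0014 -.001 -.01 0 0 0 0;0 0 -.015 0 0 0 0;0 0 -.01 0 0 0 0;0 0 0 0 0 0 0;0 0 0 0 0 0 0;0 0 0 0 0 0 0'; python3 -m creep '0 0 -.002 0 0 0 0;0 0 -.002 0 0 0 0;0 0 -.002 0 0 0 0;0 0 0 0 0 0 0'; python3 -m creep '0 0 -.002 0 0 0 0;0 0 0 0 0 0 0'
```

```text
time: 9.03
tool_pos: [496.1, -121.9, 233.0]
tcp_rot: [-3.142, 0.0, 3.086]
contact_force: [0.2, 0.6, -0.5]
grip_width: 7.7
finger_force: 30.0
time: 9.37
tool_pos: [495.7, -122.2, 226.5]
tcp_rot: [3.141, -0.0, 3.085]
contact_force: [-0.3, 0.2, 0.6]
grip_width: 8.0
finger_force: 30.0
time: 9.53
tool_pos: [495.7, -122.3, 224.5]
tcp_rot: [3.141, -0.0, 3.085]
contact_force: [-0.3, 0.0, 0.0]
grip_width: 7.7
finger_force: 30.0
```

Below the mouth height with no force, so the key is in. I'll go on down to the chamfer and past it.

```bash
python3 -m creep '0 0 -.002 0 0 0 0;0 0 -.002 0 0 0 0;0 0 0 0 0 0 0'; python3 -m creep '0 0 -.002 0 0 0 0;0 0 -.002 0 0 0 0;0 0 0 0 0 0 0'
```

```text
time: 9.78
tool_pos: [495.7, -122.2, 220.3]
tcp_rot: [3.141, -0.001, 3.085]
contact_force: [0.1, 0.1, -1.0]
grip_width: 7.7
finger_force: 30.0
time: 10.03
tool_pos: [495.7, -122.2, 216.3]
tcp_rot: [3.141, -0.0, 3.085]
contact_force: [0.3, -0.0, -0.4]
grip_width: 7.7
finger_force: 30.0
```

```bash
python3 -m creep '0 0 -.002 0 0 0 0;0 0 -.001 0 0 0 0;0 0 0 0 0 0 0'; python3 -m creep '.002 0 0 0 0 0 0;-.002 0 -.0005 0 0 0 0;-.002 0 0 0 0 0 0;.002 0 -.0005 0 0 0 0'; python3 -m creep '.002 0 0 0 0 0 0;-.002 0 -.0005 0 0 0 0;-.002 0 0 0 0 0 0;.002 0 -.0005 0 0 0 0'
```

```text
time: 10.28
tool_pos: [495.8, -122.3, 213.5]
tcp_rot: [3.141, -0.0, 3.085]
contact_force: [0.3, 0.3, -1.4]
grip_width: 7.5
finger_force: 30.0
time: 10.62
tool_pos: [495.9, -122.3, 213.0]
tcp_rot: [3.142, 0.001, 3.085]
contact_force: [0.1, 0.3, -0.4]
grip_width: 7.4
finger_force: 30.0
time: 10.95
tool_pos: [495.8, -122.3, 211.9]
tcp_rot: [3.142, 0.001, 3.085]
contact_force: [-0.3, 0.8, 0.4]
grip_width: 7.9
finger_force: 30.0
```

```bash
for i in 1; do python3 -m creep '.002 0 0 0 0 0 0;-.002 0 -.0005 0 0 0 0;-.002 0 0 0 0 0 0;.002 0 -.0005 0 0 0 0'; python3 -m creep '.002 0 0 0 0 0 0;-.002 0 -.0005 0 0 0 0;-.002 0 0 0 0 0 0'; python3 -m creep '.002 0 -.0005 0 0 0 0';python3 -m creep '.002 0 0 0 0 0 0;-.002 0 -.0005 0 0 0 0;-.002 0 0 0 0 0 0;.002 0 -.0005 0 0 0 0'; done | grep -E "pos|force"
```

```text
tool_pos: [495.8, -122.2, 210.9]
contact_force: [0.3, 0.3, -0.4]
finger_force: 30.0
tool_pos: [494.6, -122.3, 210.3]
contact_force: [8.1, 0.7, -4.4]
finger_force: 30.0
tool_pos: [495.7, -122.3, 209.9]
contact_force: [-1.4, -0.1, 2.9]
finger_force: 30.0
tool_pos: [495.7, -122.2, 209.0]
contact_force: [-2.6, 0.5, 5.2]
finger_force: 30.0
```

```bash
(python3 -m creep '.002 0 0 0 0 0 0;-.002 0 -.0005 0 0 0 0;-.002 0 0 0 0 0 0;.002 0 -.0005 0 0 0 0'; python3 -m creep '.002 0 0 0 0 0 0;-.002 0 -.0005 0 0 0 0;-.002 0 0 0 0 0 0;.002 0 -.0005 0 0 0 0') | grep -E "pos|contact"
```

```text
tool_pos: [495.7, -122.3, 208.1]
contact_force: [-5.4, 0.5, 8.8]
tool_pos: [495.6, -122.2, 207.1]
contact_force: [-4.5, -0.1, 3.9]
```

```bash
(python3 -m creep '.002 0 0 0 0 0 0;-.002 0 -.0005 0 0 0 0;-.002 0 0 0 0 0 0;.002 0 -.0005 0 0 0 0'; python3 -m creep '.002 0 0 0 0 0 0;-.002 0 -.0005 0 0 0 0;-.002 0 0 0 0 0 0;.002 0 -.0005 0 0 0 0') | grep -E "pos|contact"
```

```text
tool_pos: [495.6, -122.2, 205.5]
contact_force: [-3.7, 0.2, 3.5]
tool_pos: [495.7, -122.2, 204.8]
contact_force: [-4.5, -0.1, 2.0]
```

```bash
(python3 -m creep '.002 0 0 0 0 0 0;-.002 0 -.0005 0 0 0 0;-.002 0 0 0 0 0 0;.002 0 -.0005 0 0 0 0'; python3 -m creep '.002 0 0 0 0 0 0;-.002 0 -.0005 0 0 0 0;-.002 0 0 0 0 0 0;.002 0 -.0005 0 0 0 0';python3 -m creep '.002 0 0 0 0 0 0;-.002 0 -.0005 0 0 0 0;-.002 0 0 0 0 0 0;.002 0 -.0005 0 0 0 0') | grep -E "pos|contact"
```

```text
tool_pos: [495.8, -122.2, 203.9]
contact_force: [-2.3, 0.1, 0.6]
tool_pos: [495.9, -122.2, 202.9]
contact_force: [-2.5, -0.0, 1.6]
tool_pos: [495.9, -122.3, 201.9]
contact_force: [-1.4, 1.0, 0.7]
```

```bash
(python3 -m creep '.002 0 0 0 0 0 0;-.002 0 -.0005 0 0 0 0;-.002 0 0 0 0 0 0;.002 0 -.0005 0 0 0 0'; python3 -m creep '.002 0 0 0 0 0 0;-.002 0 -.0005 0 0 0 0;-.002 0 0 0 0 0 0;.002 0 -.0005 0 0 0 0') | grep -E "pos|contact"
```

```text
tool_pos: [495.9, -122.3, 200.9]
contact_force: [-0.7, -0.2, 1.1]
tool_pos: [496.0, -122.3, 200.1]
contact_force: [-1.6, -0.5, 1.1]
```

```bash
(python3 -m creep '.002 0 0 0 0 0 0;-.002 0 -.0005 0 0 0 0;-.002 0 0 0 0 0 0;.002 0 -.0005 0 0 0 0'; python3 -m creep '.002 0 0 0 0 0 0;-.002 0 -.0005 0 0 0 0;-.002 0 0 0 0 0 0;.002 0 -.0005 0 0 0 0') | grep -E "pos|contact"
```

```text
tool_pos: [496.1, -122.3, 199.3]
contact_force: [-0.9, 0.2, 4.3]
tool_pos: [496.1, -122.3, 198.4]
contact_force: [-2.5, 0.7, 8.9]
```

```bash
(python3 -m creep '.002 0 0 0 0 0 0;-.002 0 -.0005 0 0 0 0;-.002 0 0 0 0 0 0;.002 0 -.0005 0 0 0 0'; python3 -m creep '.002 0 0 0 0 0 0;-.002 0 -.0005 0 0 0 0;-.002 0 0 0 0 0 0;.002 0 -.0005 0 0 0 0') | grep -E "pos|contact"
```

```text
tool_pos: [496.2, -122.3, 197.5]
contact_force: [-1.4, 1.3, 7.1]
tool_pos: [495.9, -122.2, 195.9]
contact_force: [-2.4, 0.9, 4.3]
```

```bash
(python3 -m creep '.002 0 0 0 0 0 0;-.002 0 -.0005 0 0 0 0;-.002 0 0 0 0 0 0;.002 0 -.0005 0 0 0 0'; python3 -m creep '.002 0 0 0 0 0 0;-.002 0 -.0005 0 0 0 0;-.002 0 0 0 0 0 0;.002 0 -.0005 0 0 0 0') | grep -E "pos|contact"
```

```text
tool_pos: [495.8, -122.2, 194.7]
contact_force: [-1.1, 0.8, 2.1]
tool_pos: [495.8, -122.2, 193.8]
contact_force: [-1.2, -0.2, 2.3]
```

```bash
(python3 -m creep '0 0 -.001 0 0 0 0;0 0 0 0 0 0 0'; python3 -m creep '0 0 -.001 0 0 0 0;0 0 0 0 0 0 0';python3 -m creep '0 0 -.0005 0 0 0 0;0 0 0 0 0 0 0';python3 -m creep '0 0 -.0005 0 0 0 0;0 0 0 0 0 0 0') | grep -E "pos|contact"
```

```text
tool_pos: [495.7, -122.3, 192.5]
contact_force: [0.9, 0.1, -0.6]
tool_pos: [495.7, -122.3, 191.5]
contact_force: [0.5, 1.2, -0.0]
tool_pos: [495.7, -122.3, 191.4]
contact_force: [-1.1, 0.8, 2.7]
tool_pos: [495.8, -122.3, 191.4]
contact_force: [-1.5, 1.3, 6.9]
```

```bash
(python3 -m creep '0 0 0 0 0 -.1 0;0 0 0 0 0 -.1 0;0 0 0 0 0 0 0'; python3 -m creep '0 0 0 0 0 -.1 0;0 0 0 0 0 -.1 0;0 0 0 0 0 -.1 0;0 0 0 0 0 0 0') | grep -E "pos|contact|rot|width"; python3 -c "
from h import *;print(readout.get_obs()['moment'])"
```

```text
tool_pos: [495.9, -122.0, 191.4]
tcp_rot: [3.141, 0.0, 2.88]
contact_force: [-0.4, 2.7, 7.4]
grip_width: 7.9
tool_pos: [495.9, -122.1, 191.4]
tcp_rot: [3.141, 0.0, 2.58]
contact_force: [0.1, 2.3, 7.2]
grip_width: 7.9
[0.6644668  0.01727054 0.07834385]
```

```bash
(python3 -m creep '0 0 0 0 0 -.1 0;0 0 0 0 0 -.1 0;0 0 0 0 0 -.1 0;0 0 0 0 0 -.1 0;0 0 0 0 0 -.1 0;0 0 0 0 0 0 0';  python3 -m creep '0 0 0 0 0 -.1 0;0 0 0 0 0 -.1 0;0 0 0 0 0 -.1 0;0 0 0 0 0 -.1 0;0 0 0 0 0 -.1 0;0 0 0 0 0 -.08 0;0 0 0 0 0 0 0;0 0 0 0 0 0 0') | grep -E "pos|contact|rot|width|finger"; python3 - <<'E'
from h import *;print(readout.get_obs()['moment'])
c,im=shot("wrist","w6.png"); cv2.imwrite("pics/v6.png",cv2.resize(im[120:240,180:340],(800,600)))
E
```

```text
tool_pos: [495.7, -122.2, 191.4]
tcp_rot: [3.141, 0.0, 2.08]
contact_force: [-1.1, 1.5, 7.8]
grip_width: 7.7
finger_force: 30.0
tool_pos: [495.5, -122.2, 191.4]
tcp_rot: [-3.141, 0.0, 1.505]
contact_force: [-1.7, 0.3, 8.0]
grip_width: 8.0
finger_force: 30.0
[0.33058541 0.35702729 0.18438331]
```

View pics/v6.png

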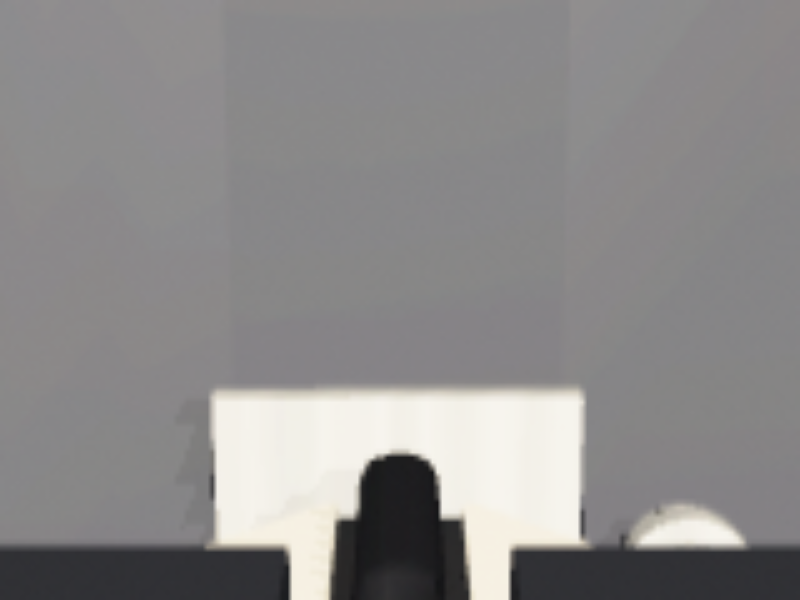

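The head is turned a quarter, at crop (400,500), and stays gripped. It sits down on the escutcheon, and the cover is still aside at lower right (685,525). The 0.18 N m moment matches the return spring at a quarter turn, so I'll hand in.

```bash
python3 -c "
from plant import order; print(order.close_job())"
```

```text
the job is handed in; nothing more can be done
None
```

The job is handed in: the cover is swung fully aside, and the safe key is fully home, turned a quarter clockwise and still gripped against its spring; the hand-in returned no verdict.

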